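# Find the tightest well for a stub probe

## Task

Take the stub probe that stands in the yellow-marked place of the white rack and find the tightest well of the aluminium block that takes it: starting at the widest ring and missing none, dip it a good centimetre into one ring after another until one stops it, feeling gently with light pressure (the sheath must not be forced). Then lower it gently, fully home, into the last well that took it, let go, and leave the other two probes in the rack.

Things in the scene. Friction and masses are not known exactly. Their poses are not given: they have to be found in the camera images.
- tray: black tray, 64 x 196 x 24 mm, fixed; origin under its centre on the desk, y along its length. In it lies an aluminium block (46 x 178 mm, top 60 mm above the desk): four wells in a row along the tray's y, 42 mm apart, each with a steel guide ring, bores shrinking from +y to -y. Block not fixed: up to 4 mm off centre in the tray's x and y; more than about 6 N of side push slides it, else it stays
- ring1 (a point): mouth of the widest well (bore 17 mm), at its ring's top, 64 mm above the desk, for a centred block. The real mouths lie up to 4 mm off their points in the tray's x and y (all four alike, different every time, given by no reading). Wells are 50 mm deep, with a flat floor 14 mm above the desk; bores have a 45-degree lead-in 0.7 mm wide and deep
- ring2 (a point): mouth of the second well (bore 14 mm), at its ring's top, 64 mm above the desk, for a centred block. A stem too thick for a ring stops on the ring, its end within 2 mm of the ring's top; so does one that lands off centre. Stems bear up to 40 N on rings and floor
- ring3 (a point): mouth of the third well (bore 11 mm), at its ring's top, 64 mm above the desk, for a centred block
- ring4 (a point): mouth of the narrowest well (bore 8 mm), at its ring's top, 64 mm above the desk, for a centred block; no probe here fits it
- rack: white sheet-metal rack, 64 x 160 x 80 mm, fixed to the desk; origin under its centre, its three places (17.5 mm holes) 50 mm apart along its y axis. A probe hangs in a hole by its flange, stem below, grip above
- rack_yellow (a point): rack top (80 mm above the desk) at the centre of the place marked with a yellow ring, at the rack's +y end; the probe that stands here is the one to be done
- rack_mid (a point): rack top at the centre of the middle place
- rack_end (a point): rack top at the centre of the place at the rack's -y end
- probe_p_grip (a point): middle of probe_p's round black ribbed grip (20 mm across, 38 mm tall; grasp here), on its axis, 96 mm above the stem's end. Under the grip a steel flange (24 mm across, its underside 24 mm below this point), above it a 12 mm wide socket, its top 26 mm above this point. Whole probe 122 mm, about 0.12 kg
- probe_q_grip (a point): middle of probe_q's round black ribbed grip (20 mm across, 38 mm tall; grasp here), on its axis, 96 mm above the stem's end. Under the grip a steel flange (24 mm across, its underside 24 mm below this point), above it a 12 mm wide socket, its top 26 mm above this point. Whole probe 122 mm, about 0.12 kg
- probe_r_grip (a point): middle of probe_r's round black ribbed grip (20 mm across, 38 mm tall; grasp here), on its axis, 96 mm above the stem's end. Under the grip a steel flange (24 mm across, its underside 24 mm below this point), above it a 12 mm wide socket, its top 26 mm above this point. Whole probe 122 mm, about 0.12 kg
- probe_p_tip (a point): centre of the flat lower end of probe_p's steel stem, 96 mm below its grip centre. Round stem, 72 mm long, 15.8, 12.8 or 9.8 mm thick: the three probes have one size each and are otherwise alike; which has which is not known beforehand
- probe_q_tip (a point): centre of the flat lower end of probe_q's steel stem, 96 mm below its grip centre. Round stem, 72 mm long, 15.8, 12.8 or 9.8 mm thick: the three probes have one size each and are otherwise alike; which has which is not known beforehand
- probe_r_tip (a point): centre of the flat lower end of probe_r's steel stem, 96 mm below its grip centre. Round stem, 72 mm long, 15.8, 12.8 or 9.8 mm thick: the three probes have one size each and are otherwise alike; which has which is not known beforehand
- probe_p: probe_p; origin at the centre of its stem's lower end, z up its axis
- probe_q: probe_q; origin at the centre of its stem's lower end, z up its axis
- probe_r: probe_r; origin at the centre of its stem's lower end, z up its axis

How it is judged (in metres and radians):
On the way, in this order (a step that is already met when the one before it is completed fails the run):
1. the probe from the yellow place has been dipped through the widest ring (end of the stem at least 8 mm below the ring's top) (((horizontal distance between probe_p_tip and ring1 below 0.012 m and z of probe_p_tip in the frame of tray below 0.056 m) or (horizontal distance between probe_q_tip and ring1 below 0.012 m and z of probe_q_tip in the frame of tray below 0.056 m) or (horizontal distance between probe_r_tip and ring1 below 0.012 m and z of probe_r_tip in the frame of tray below 0.056 m))), for 0.04 s.
2. then the second ring: dipped through it, or, if it is too small, stopped by it under a pressure of more than 1 N (((horizontal distance between probe_p_tip and ring2 below 0.012 m and z of probe_p_tip in the frame of tray between 0.0605 and 0.066 m and contact force between probe_p and tray above 1 N) or (horizontal distance between probe_q_tip and ring2 below 0.012 m and z of probe_q_tip in the frame of tray below 0.056 m) or (horizontal distance between probe_r_tip and ring2 below 0.012 m and z of probe_r_tip in the frame of tray below 0.056 m))), for 0.04 s.
3. a probe stopped by the second ring is back in the widest well; otherwise on to the third ring: dipped through it or stopped by it (((horizontal distance between probe_p_tip and ring1 below 0.012 m and z of probe_p_tip in the frame of tray below 0.056 m) or (horizontal distance between probe_q_tip and ring3 below 0.012 m and z of probe_q_tip in the frame of tray between 0.0605 and 0.066 m and contact force between probe_q and tray above 1 N) or (horizontal distance between probe_r_tip and ring3 below 0.012 m and z of probe_r_tip in the frame of tray below 0.056 m))), for 0.04 s.
4. a probe that has been stopped is home on the floor of the last well that took it; one that went through the third ring has been stopped by the narrowest (((horizontal distance between probe_p_tip and ring1 below 0.012 m and z of probe_p_tip in the frame of tray below 0.0165 m and angle between probe_p's own z axis and vertical below 0.07 rad) or (horizontal distance between probe_q_tip and ring2 below 0.012 m and z of probe_q_tip in the frame of tray below 0.0165 m and angle between probe_q's own z axis and vertical below 0.07 rad) or (horizontal distance between probe_r_tip and ring4 below 0.012 m and z of probe_r_tip in the frame of tray between 0.0605 and 0.066 m and contact force between probe_r and tray above 1 N))), for 0.04 s.
At the end, for the whole second after the job is handed in: The probe stands released and at rest in the tightest well that takes it, its stem's end within 2.5 mm of the well's floor and 12 mm sideways of that well's listed mouth, upright within 0.07 rad; the other two probes hang in the rack's middle and end places ((((horizontal distance between probe_p_tip and ring1 below 0.012 m and z of probe_p_tip in the frame of tray below 0.0165 m and angle between probe_p's own z axis and vertical below 0.07 rad) and linear speed of probe_p below 0.02 m/s and ((horizontal distance between probe_q_grip and rack_mid below 0.012 m and z of probe_q_grip in the frame of rack below 0.112 m) or (horizontal distance between probe_q_grip and rack_end below 0.012 m and z of probe_q_grip in the frame of rack below 0.112 m)) and ((horizontal distance between probe_r_grip and rack_mid below 0.012 m and z of probe_r_grip in the frame of rack below 0.112 m) or (horizontal distance between probe_r_grip and rack_end below 0.012 m and z of probe_r_grip in the frame of rack below 0.112 m))) or ((horizontal distance between probe_q_tip and ring2 below 0.012 m and z of probe_q_tip in the frame of tray below 0.0165 m and angle between probe_q's own z axis and vertical below 0.07 rad) and linear speed of probe_q below 0.02 m/s and ((horizontal distance between probe_p_grip and rack_mid below 0.012 m and z of probe_p_grip in the frame of rack below 0.112 m) or (horizontal distance between probe_p_grip and rack_end below 0.012 m and z of probe_p_grip in the frame of rack below 0.112 m)) and ((horizontal distance between probe_r_grip and rack_mid below 0.012 m and z of probe_r_grip in the frame of rack below 0.112 m) or (horizontal distance between probe_r_grip and rack_end below 0.012 m and z of probe_r_grip in the frame of rack below 0.112 m))) or ((horizontal distance between probe_r_tip and ring3 below 0.012 m and z of probe_r_tip in the frame of tray below 0.0165 m and angle between probe_r's own z axis and vertical below 0.07 rad) and linear speed of probe_r below 0.02 m/s and ((horizontal distance between probe_p_grip and rack_mid below 0.012 m and z of probe_p_grip in the frame of rack below 0.112 m) or (horizontal distance between probe_p_grip and rack_end below 0.012 m and z of probe_p_grip in the frame of rack below 0.112 m)) and ((horizontal distance between probe_q_grip and rack_mid below 0.012 m and z of probe_q_grip in the frame of rack below 0.112 m) or (horizontal distance between probe_q_grip and rack_end below 0.012 m and z of probe_q_grip in the frame of rack below 0.112 m)))) and ((horizontal distance between probe_p_grip and rack_mid below 0.012 m and z of probe_p_grip in the frame of rack below 0.112 m) or (horizontal distance between probe_q_grip and rack_mid below 0.012 m and z of probe_q_grip in the frame of rack below 0.112 m) or (horizontal distance between probe_r_grip and rack_mid below 0.012 m and z of probe_r_grip in the frame of rack below 0.112 m)) and ((horizontal distance between probe_p_grip and rack_end below 0.012 m and z of probe_p_grip in the frame of rack below 0.112 m) or (horizontal distance between probe_q_grip and rack_end below 0.012 m and z of probe_q_grip in the frame of rack below 0.112 m) or (horizontal distance between probe_r_grip and rack_end below 0.012 m and z of probe_r_grip in the frame of rack below 0.112 m))); the robot touches nothing.
It fails at once if a probe pressed or struck on the block or tray with more than 40 N (contact force between any of probe_p, probe_q, probe_r and tray above 40 N).
It fails at once if another probe taken from the middle or end place of the rack (not (((horizontal distance between probe_p_grip and rack_mid below 0.012 m and z of probe_p_grip in the frame of rack below 0.112 m) or (horizontal distance between probe_q_grip and rack_mid below 0.012 m and z of probe_q_grip in the frame of rack below 0.112 m) or (horizontal distance between probe_r_grip and rack_mid below 0.012 m and z of probe_r_grip in the frame of rack below 0.112 m)) and ((horizontal distance between probe_p_grip and rack_end below 0.012 m and z of probe_p_grip in the frame of rack below 0.112 m) or (horizontal distance between probe_q_grip and rack_end below 0.012 m and z of probe_q_grip in the frame of rack below 0.112 m) or (horizontal distance between probe_r_grip and rack_end below 0.012 m and z of probe_r_grip in the frame of rack below 0.112 m)))).
It also fails if it takes over 72 s, if anything falls off the work surface, if the arm or the gripper's body presses on something with over 40 N, if the wrist force passes 120 N, or if a joint passes its speed limit or range.

## Robot

A 6-joint arm with a two-finger parallel gripper is mounted at the origin on a cart in front of the work surface, level with it; the furniture and walls round the work are solid. World frame = base frame: x ahead of the robot, y to its left, z up, the work surface at z = 0. Lengths are in mm, angles in rad, forces in N, time in s.
With the tool pointing down it reaches from about 300 to 775 mm from the base axis. Payload 14.6 kg.
Tool frame: the origin (TCP) lies midway between the tips of the shut fingers; the grasp point (between the pads) lies 19 mm behind it (manip.hold_point_z is the distance from the TCP to the grasp point, in mm); z points along the fingers, y is the direction in which the jaws open and shut (so a half turn about z gives the same grasp; the last joint's range is limited). The gripper opens to 94 mm and grips with 3 to 60 N. Pads are 16 mm wide; open, the fingers measure 119 mm over their backs; the gripper's body (75 mm by 177 mm) begins 78 mm behind the grasp point.
Start: joints at [1.134, 0.3, 1.521, -0, 1.321, -0.067], TCP at [198.783, 512.811, 205.446] pointing down, gripper open.
Joint ranges: [-3.03, 3.03], [-0.79, 2.21], [0.23, 2.52], [-1.04, 4.18], [0, 3.07], [-2.55, 2.55]. Speed limits (rad/s): [2.22, 2.22, 2.57, 3.14, 3.14, 3.14].

## Interface

Orientations are given as [roll, pitch, yaw] about the fixed x, y, z axes, in that order (R = Rz(yaw) Ry(pitch) Rx(roll)).
In Python, from cell import manip gives the robot as it stands.
- The arm moves only by the shell command python3 -m crank 'ROWS' [OPENING] [FORCE]. ROWS is JSON, a list of rows, each an object with "offset": the shift along the world's x, y, z in m, a list of three; "spin": the turn about the world's z in degrees. In form: [{"offset": [dx, dy, dz], "spin": spin}, ...]. A call has exactly 8 rows; each row is the pose to reach, as a shift and turn from the pose measured when the call began; what a row does not reach only later rows make up. A row lasts 1/12 s, in which the tool goes at most 41.7 mm and 7.16 degrees, less where a joint would pass 70% of its speed; a pose out of reach is approached as far as the arm can. A call with a gripper value outside its range is refused whole. OPENING is the opening, from 0 (shut) to 1 (fully open), set as the call begins (- or left out, the last holds). The fingers move at their own pace and stop on an object; FORCE is the grip in N (left out, the last holds). Time passes only in rows, so rows that repeat a pose let the fingers close, or fill a call up. It gives the time, the measured TCP pose, the force and the opening at its end, in the units of the state.
- manip.read_state(): the state, without advancing time (a new reading comes with each control period).
- manip.camera(name): name is "scene" or "top" or "wrist"; returns a dict with "pixels" (480x640x3 uint8, red, green, blue), "fx", "fy", "cx", "cy" (pixels), "k1" (the pictures are not rectified: a ray, as slopes to the right and down, at radius r is drawn at 1 + k1 r^2 times it, then the intrinsics apply), "extrinsics" (4x4, takes a point from world to camera coordinates); the wrist camera has in their place "hand_eye" (4x4, takes a point from camera to tool coordinates, whose origin is the TCP and whose axes are the flange's). Camera axes: x right, y down, z forward; pixel columns grow to the right and rows downward; lengths in mm; the calibration is good to about 2 mm. A picture is of the moment at which its call begins: read the wrist's pose just before it. There is no depth.
- manip.sign_off(): hands the job in, once; it reports no verdict.
Trained networks look in a picture, given as the dict that the camera call returned (one of the last four; its "shot" number tells which), for a name from the list of things; names that differ only in an ending like _2 or _b are one class to them, and where a whole thing is asked for, a point or a joint stands for the part that bears it (a point fixed in the world has none). Each returns a list of dicts, best first, with "conf" (0 to 1); they miss things now and then, are a little off and sometimes report something else, mostly with a low value. They report only what shows in the picture. A call takes as long as a camera call.
- manip.search_frame(picture, name): "location" ([x, y, z] in mm, in world coordinates, good to about 4 mm: the middle of the surface that is visible of it).
- manip.masks_of(picture, name): "mask" (480x640 bool, what is visible of it).
The state is a dict: "clock": time; "joints": joint angles; "qd": joint speeds; "effort": joint torques, N m; "eef_pos": TCP position; "eef_rot": TCP orientation; "wrist_force": force on the tool from outside, world axes, zero at the start; "moment": the same for the moment, N m; "finger_gap": finger opening in mm.
Only numpy, scipy, OpenCV 4.12 (cv2) and the standard library are available. Lean on these libraries where they do the work, as an engineer would, in place of code of your own. Each camera call takes 0.05 s, during which the arm holds its last target. There are 200 camera calls.

## Working session

There is one attempt and no reset: what is moved stays moved. The work goes in short steps, Python scripts to look and compute and a shell command to move; the robot and the scene stay as the last step left them, time stands still between calls to the robot, and variables do not carry over. Pictures are saved under pics/ and viewed, about 8 in all and at most 12, crops included, and the job is handed in when it is done.

```bash
ls; mkdir -p pics; cat > h.py <<'E'
import numpy as np, cv2
from cell import manip
from scipy.spatial.transform import Rotation as R
def save(p,n,crop=None,s=1):
    im=p["pixels"][:,:,::-1]
    if crop: im=im[crop[1]:crop[3],crop[0]:crop[2]]
    cv2.imwrite("pics/"+n,cv2.resize(im,None,fx=s,fy=s,interpolation=cv2.INTER_CUBIC))
def ext(p,st=None):
    if "extrinsics" in p: return np.array(p["extrinsics"])
    T=np.eye(4);T[:3,:3]=R.from_euler("xyz",st["eef_rot"]).as_matrix();T[:3,3]=st["eef_pos"]
    return np.linalg.inv(T@np.array(p["hand_eye"]))
def toplane(p,E,uv,z):
    d=np.array([(uv[0]-p["cx"])/p["fx"],(uv[1]-p["cy"])/p["fy"]]);q=d.copy()
    for _ in range(20): q=d/(1+p["k1"]*(q@q))
    r=E[:3,:3].T@np.array([*q,1]);c=-E[:3,:3].T@E[:3,3]
    return c+r*(z-c[2])/r[2]
def topix(p,E,X):
    c=E[:3,:3]@np.array(X)+E[:3,3];q=c[:2]/c[2];q=q*(1+p["k1"]*(q@q))
    return np.array([q[0]*p["fx"]+p["cx"],q[1]*p["fy"]+p["cy"]])
E
python3 - <<'E'
from h import *
print(manip.read_state())
for n in ("top","scene"):
    p=manip.camera(n); save(p,n+"0.png")
    for t in ("tray","rack","rack_yellow","ring1","ring4","probe_p_grip","probe_p"):
        print(n,t,[(np.round(d["location"]),round(d["conf"],2)) for d in manip.search_frame(p,t)][:4])
E
```

```text
pics
{'clock': 0.0, 'joints': array([ 1.13442420e+00,  3.00470211e-01,  1.52155201e+00, -3.68030388e-05,
        1.32070885e+00, -6.65749798e-02]), 'qd': array([ 2.08996253e-06, -1.98056329e-04,  4.27854589e-04,  3.32081210e-04,
       -1.17112308e-03,  1.19939355e-03]), 'effort': array([-9.05595675e-05, -5.31807411e+01, -3.52734840e+01,  7.07485923e-02,
        2.43849086e-02, -1.08827867e-04]), 'eef_pos': array([198.67581147, 512.59011617, 204.89911948]), 'eef_rot': array([-3.14045439e+00, -4.01652212e-05,  2.77180461e+00]), 'wrist_force': array([-0.29721606, -0.69446535,  0.26785358]), 'moment': array([-0.01733624, -0.01741969, -0.02060373]), 'finger_gap': 93.88856914407003}
top tray [(array([537.,  55.,  59.]), 0.83), (array([ 461., -247.,   81.]), 0.45), (array([ 459., -212.,  123.]), 0.34)]
top rack [(array([ 457., -245.,   82.]), 0.77), (array([ 458., -210.,  122.]), 0.49)]
top rack_yellow [(array([ 466., -242.,   81.]), 0.91)]
top ring1 [(array([540.,  61.,  62.]), 0.8)]
top ring4 [(array([540.,  61.,  62.]), 0.8)]
top probe_p_grip [(array([ 477., -303.,  119.]), 0.59), (array([540.,  61.,  60.]), 0.46)]
top probe_p [(array([ 475., -307.,  124.]), 0.72), (array([ 457., -208.,  125.]), 0.59), (array([ 467., -258.,  125.]), 0.47)]
scene tray [(array([523.,   1.,  46.]), 0.73)]
scene rack [(array([ 452., -321.,   59.]), 0.81), (array([ 474., -320.,  112.]), 0.75)]
scene rack_yellow [(array([ 453., -316.,   58.]), 0.6)]
scene ring1 [(array([524.,  -3.,  48.]), 0.93)]
scene ring4 [(array([524.,  -3.,  48.]), 0.93)]
scene probe_p_grip [(array([ 471., -319.,  109.]), 0.93)]
scene probe_p [(array([ 456., -218.,  107.]), 0.74), (array([ 470., -317.,  107.]), 0.69), (array([ 461., -269.,  106.]), 0.68)]
```

View pics/top0.png

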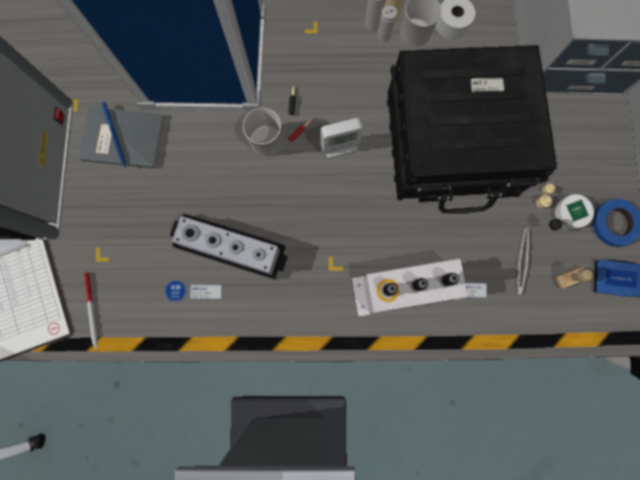

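View pics/scene0.png

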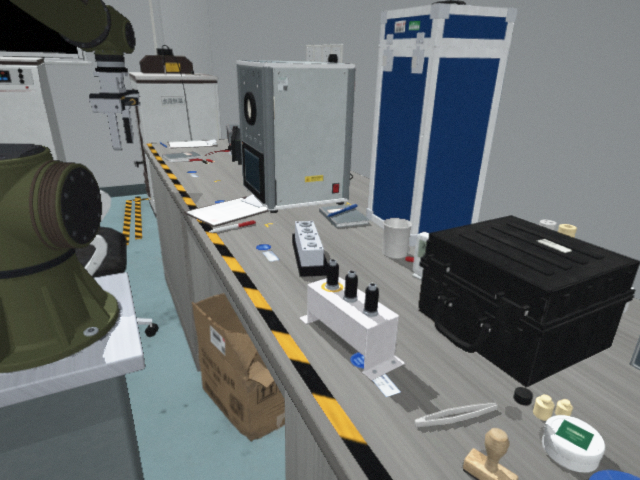

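The top view shows the tray with its widest ring at about (190,232) and its narrowest at (260,254). The rack's yellow place is at (388,290), with the other probes at (420,284) and (452,279). The scene view agrees with this.

```bash
python3 - <<'E'
from h import *
p=manip.camera("top");E=ext(p)
for uv,z in (((190,232),64),((213,240),64),((236,247),64),((260,254),64),((388,290),100),((388,291),80),((392,289),130),((420,284),120),((452,279),120)): print(uv,z,np.round(toplane(p,E,uv,z),1))
w=manip.camera("wrist");print(np.round(w["hand_eye"],3),w["fx"],w["cx"],w["cy"],w["k1"])
E
python3 -m crank '[{"offset":[0.013,-0.038,0.01],"spin":-7},{"offset":[0.026,-0.076,0.02],"spin":-14},{"offset":[0.039,-0.114,0.03],"spin":-21},{"offset":[0.052,-0.15,0.04],"spin":-28},{"offset":[0.065,-0.188,0.05],"spin":-35},{"offset":[0.078,-0.224,0.05],"spin":-42},{"offset":[0.091,-0.264,0.05],"spin":-49},{"offset":[0.104,-0.3,0.05],"spin":-56}]' 1 10
```

```text
(190, 232) 64 [561.9 124.   64. ]
(213, 240) 64 [547.6  83.5  64. ]
(236, 247) 64 [535.1  43.3  64. ]
(260, 254) 64 [522.8   1.8  64. ]
(388, 290) 100 [ 458.  -211.2  100. ]
(388, 291) 80 [ 457.3 -213.9   80. ]
(392, 289) 130 [ 457.9 -213.5  130. ]
(420, 284) 120 [ 466.  -259.8  120. ]
(452, 279) 120 [ 473.5 -311.5  120. ]
[[ 2.00000e-03 -9.65000e-01 -2.61000e-01  7.49480e+01]
 [ 1.00000e+00  2.00000e-03 -1.00000e-03  3.23000e-01]
 [ 1.00000e-03 -2.61000e-01  9.65000e-01 -1.79078e+02]
 [ 0.00000e+00  0.00000e+00  0.00000e+00  1.00000e+00]] 378.60237954470654 319.512776603629 241.13896434365984 -0.04075407526378007
clock: 1.57
eef_pos: [302.8, 210.9, 255.8]
eef_rot: [3.141, -0.0, 1.789]
wrist_force: [1.2, 0.5, -0.0]
finger_gap: 94.1
```

```bash
python3 -m crank '[{"offset":[0.021,-0.03,0],"spin":-1},{"offset":[0.042,-0.06,0],"spin":-2},{"offset":[0.063,-0.09,0],"spin":-2},{"offset":[0.084,-0.12,0],"spin":-2},{"offset":[0.105,-0.15,0],"spin":-2},{"offset":[0.126,-0.17,0],"spin":-2},{"offset":[0.126,-0.17,0],"spin":-2},{"offset":[0.126,-0.17,0],"spin":-2}]'
python3 - <<'E'
from h import *
st=manip.read_state();w=manip.camera("wrist");save(w,"w1.png");np.savez("w1.npz",px=w["pixels"],E=ext(w,st))
print(st["eef_pos"],st["eef_rot"])
for d in manip.search_frame(w,"ring1")[:5]: print(d)
E
```

```text
clock: 2.23
eef_pos: [429.1, 40.1, 255.4]
eef_rot: [3.141, -0.0, 1.752]
wrist_force: [0.4, 0.0, -0.1]
finger_gap: 93.9
[429.06521213  40.10240123 255.43637697] [ 3.14137843e+00 -3.96933462e-04  1.75170174e+00]
{'location': [535.3, 75.5, 57.8], 'conf': 0.79}
{'location': [457.2, -205.1, 96.3], 'conf': 0.5}
```

View pics/w1.png

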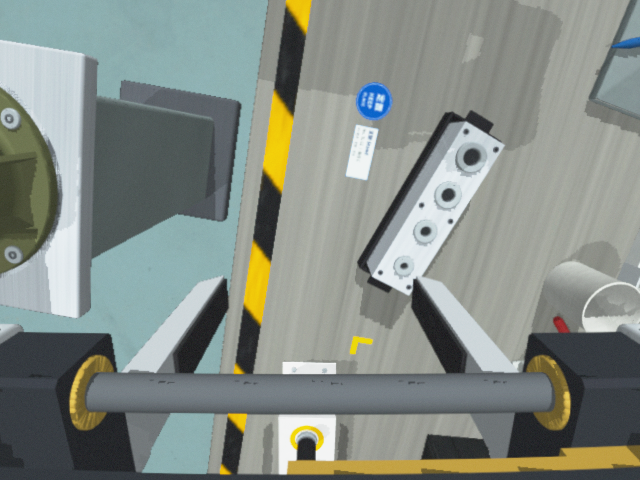

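The wrist view shows the four rings at about (471,157), (448,195), (426,231) and (404,266). I'll refine those and fit a straight 42 mm row through them.

```bash
python3 - <<'E'
from h import *
w=manip.camera("wrist");d=np.load("w1.npz");px,E=d["px"],d["E"]
g=cv2.cvtColor(px,cv2.COLOR_RGB2GRAY);P=[]
for u,v in ((471,157),(448,195),(426,231),(404,266)):
    c=g[v-10:v+11,u-10:u+11]; m=(c<80).astype(np.uint8)
    n,l,s,ce=cv2.connectedComponentsWithStats(m); i=l[10,10] or 1+np.argmax(s[1:,4])
    uv=ce[i]+[u-10,v-10]; x=toplane(w,E,uv,64)[:2]
    C=cv2.HoughCircles(cv2.resize(g[v-22:v+23,u-22:u+23],None,fx=6,fy=6,interpolation=cv2.INTER_CUBIC),cv2.HOUGH_GRADIENT,1,300,param1=100,param2=15,minRadius=50,maxRadius=110)
    h=None if C is None else C[0,0,:2]/6+[u-22,v-22]
    y=toplane(w,E,h,64)[:2] if h is not None else x
    print(uv,s[i,4],np.round(x,1),h,C[0,0,2]/6,np.round(y,1)); P.append(y)
P=np.array(P);t=(np.array([1.5,.5,-.5,-1.5])*42);dr=(P*t[:,None]).sum(0);print(np.linalg.norm(dr)/(t@t));dr/=np.linalg.norm(dr)
c=P.mean(0);print("dir",dr,"fit",np.round(c+t[:,None]*dr,1),np.round(P-(c+t[:,None]*dr),1))
E
```

```text
[470.91397849 156.5       ] 186 [562.7 125.4] [473.25 158.25] 9.933333 [565.4 124.2]Traceback (most recent call last):
  File "<stdin>", line 11, in <module>
TypeError: 'NoneType' object is not subscriptable
```

```bash
python3 -m crank '[{"offset":[0.003,-0.033,0],"spin":0},{"offset":[0.006,-0.066,0],"spin":0},{"offset":[0.009,-0.1,0],"spin":0},{"offset":[0.012,-0.13,0],"spin":0},{"offset":[0.015,-0.16,-0.01],"spin":0},{"offset":[0.02,-0.19,-0.015],"spin":0},{"offset":[0.028,-0.22,-0.02],"spin":0},{"offset":[0.028,-0.22,-0.02],"spin":0}]'
python3 - <<'E'
from h import *
st=manip.read_state();w=manip.camera("wrist");save(w,"w2.png");np.savez("w2.npz",px=w["pixels"],E=ext(w,st))
print(st["eef_pos"],st["eef_rot"])
for d in manip.search_frame(w,"probe_p_grip")[:5]: print(d)
E
```

```text
clock: 3.05
eef_pos: [456.5, -181.0, 234.9]
eef_rot: [3.142, -0.0, 1.753]
wrist_force: [-0.2, 0.5, -1.4]
finger_gap: 93.8
[ 456.45516914 -181.00724142  234.86137808] [ 3.14150454e+00 -3.16402074e-04  1.75339950e+00]
{'location': [476.3, -302.5, 105.0], 'conf': 0.56}
```

View pics/w2.png

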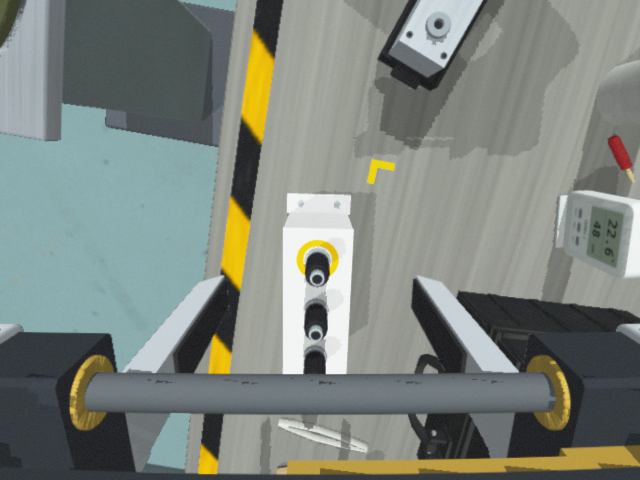

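The wrist view shows the yellow ring centred at about (318,261) and its probe's socket top at about (317,278). The rack edges run parallel to the image columns, so the yaw is right.

```bash
python3 - <<'E'
from h import *
w=manip.camera("wrist");d=np.load("w2.npz");px,E=d["px"],d["E"]
hs=cv2.cvtColor(px,cv2.COLOR_RGB2HSV);m=((hs[...,0]>18)&(hs[...,0]<35)&(hs[...,1]>130)&(hs[...,2]>120)).astype(np.uint8);m[:235]=0;m[300:]=0;m[:,:290]=0;m[:,345:]=0
ys,xs=np.nonzero(m);k=cv2.convexHull(np.stack([xs,ys],1));e=cv2.fitEllipse(k);print("ellipse",e,np.round(toplane(w,E,e[0],80),1))
print("socket",np.round(toplane(w,E,(317,278),130),1),"mid",np.round(toplane(w,E,(315.5,335),130),1))
d=np.load("w1.npz");px,E=d["px"],d["E"];g=cv2.cvtColor(px,cv2.COLOR_RGB2GRAY);P=[]
for u,v in ((471,157),(448,195),(426,231),(404,266)):
    c=g[v-9:v+10,u-9:u+10]; n,l,s,ce=cv2.connectedComponentsWithStats((c<80).astype(np.uint8)); i=1+np.argmax(s[1:,4])
    uv=ce[i]+[u-9,v-9]; P.append(toplane(w,E,uv,62)[:2]); print(uv,s[i,4])
P=np.array(P);t=(np.array([1.5,.5,-.5,-1.5])*42);dr=(P*t[:,None]).sum(0);print("pitch",np.linalg.norm(dr)/(t@t)*42);dr/=np.linalg.norm(dr)
c=P.mean(0);print("dir",dr,"fit",np.round(c+t[:,None]*dr,1),np.round(P-(c+t[:,None]*dr),1))
cv2.imwrite("pics/crop.png",cv2.resize(px[130:290,380:500,::-1],None,fx=5,fy=5,interpolation=cv2.INTER_CUBIC)[:800,:600].transpose(1,0,2))
E
```

```text
ellipse ((317.2129821777344, 259.2105712890625), (38.87582015991211, 41.41433334350586), 91.13241577148438) [ 461.2 -213.    80. ]
socket [ 461.3 -212.6  130. ] mid [ 469.3 -262.8  130. ]
[470.91397849 156.5       ] 186
[447.49019608 194.32352941] 102
[425.02040816 230.6122449 ] 49
[403.38888889 265.33333333] 18
pitch 41.998197974483645
dir [0.30416317 0.95261995] fit [[563.4 125.5]
 [550.7  85.5]
 [537.9  45.5]
 [525.1   5.5]] [[ 0.  -0.1]
 [-0.   0.1]
 [ 0.   0.1]
 [-0.  -0.1]]
```

View pics/crop.png

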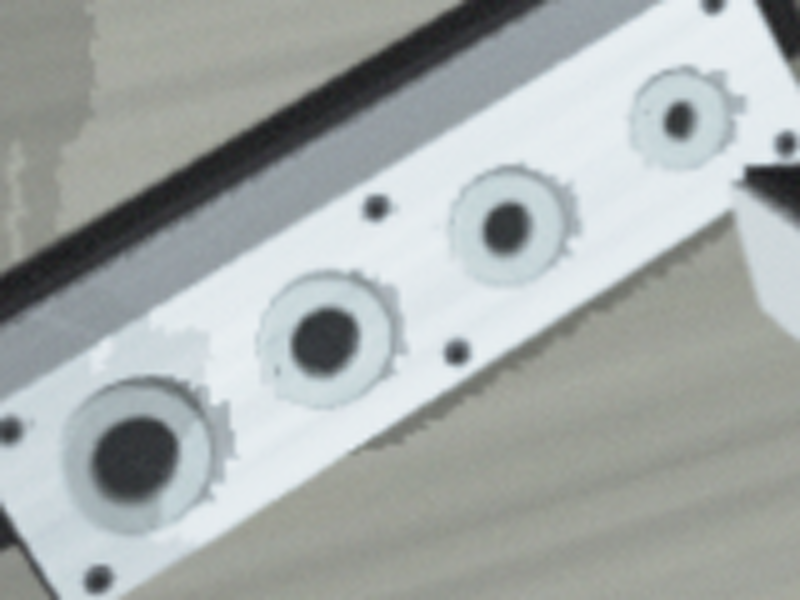

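The four dark bores fit a 42.0 mm row to within 0.1 mm. I'll move over the yellow probe and check the centring with the jaws partly closed.

```bash
python3 -m crank '[{"offset":[0.002,-0.016,0],"spin":0},{"offset":[0.005,-0.032,0],"spin":0},{"offset":[0.005,-0.032,-0.03],"spin":0},{"offset":[0.005,-0.032,-0.06],"spin":0},{"offset":[0.005,-0.032,-0.09],"spin":0},{"offset":[0.005,-0.032,-0.12],"spin":0},{"offset":[0.005,-0.032,-0.12],"spin":0},{"offset":[0.005,-0.032,-0.12],"spin":0}]' 0.4 10
python3 - <<'E'
from h import *
st=manip.read_state();w=manip.camera("wrist");E=ext(w,st);save(w,"w3.png",(200,200,440,380),3)
print(st["eef_pos"],st["finger_gap"]);
for z in (115,130): print(topix(w,E,[*st["eef_pos"][:2],z]))
E
```

```text
clock: 3.87
eef_pos: [461.2, -208.2, 116.4]
eef_rot: [3.141, -0.001, 1.757]
wrist_force: [0.0, -0.9, -0.1]
finger_gap: 44.1
[ 461.21277991 -208.18336582  116.40153504] 44.12432085425086
[317.59657054 291.22056718]
[317.43355493 303.48171165]
```

View pics/w3.png

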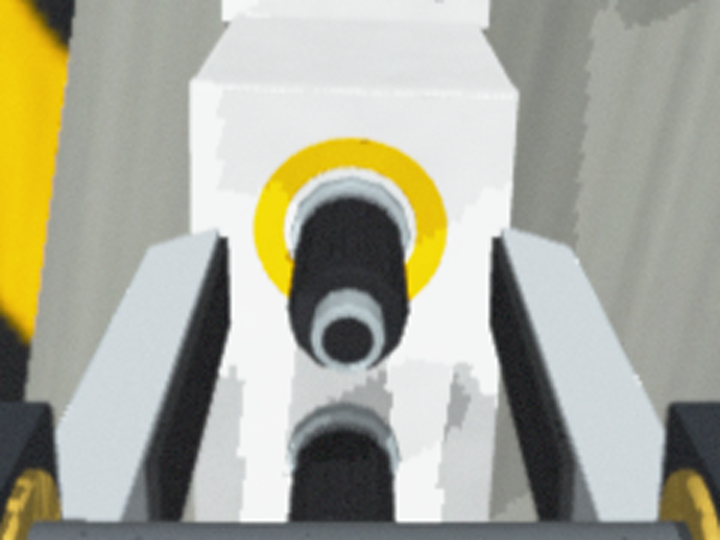

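The fingertip midline is at about column 319.7 and the socket at about (315.7,312.7). The probe therefore sits about 1.7 mm to the -x side and 4.5 mm further along the row. I'll correct for that, descend and grip.

```bash
python3 -m crank '[{"offset":[-0.001,-0.005,0],"spin":0},{"offset":[-0.001,-0.005,-0.009],"spin":0},{"offset":[-0.001,-0.005,-0.018],"spin":0},{"offset":[-0.001,-0.005,-0.027],"spin":0},{"offset":[-0.001,-0.005,-0.027],"spin":0},{"offset":[-0.001,-0.005,-0.027],"spin":0},{"offset":[-0.001,-0.005,-0.027],"spin":0},{"offset":[-0.001,-0.005,-0.027],"spin":0}]' 0.4 10
python3 -m crank '[{"offset":[0,0,0],"spin":0},{"offset":[0,0,0],"spin":0},{"offset":[0,0,0],"spin":0},{"offset":[0,0,0],"spin":0},{"offset":[0,0,0],"spin":0},{"offset":[0,0,0],"spin":0},{"offset":[0,0,0],"spin":0},{"offset":[0,0,0],"spin":0}]' 0 20
```

```text
clock: 4.58
eef_pos: [461.1, -213.9, 91.0]
eef_rot: [3.139, 0.001, 1.757]
wrist_force: [0.2, -0.2, 0.5]
finger_gap: 37.2
clock: 5.25
eef_pos: [461.2, -214.0, 91.2]
eef_rot: [3.139, 0.001, 1.757]
wrist_force: [0.2, 0.1, 3.6]
finger_gap: 19.4
```

```bash
python3 -m crank '[{"offset":[0,0,0.01],"spin":0},{"offset":[0,0,0.03],"spin":0},{"offset":[0,0,0.05],"spin":0},{"offset":[0,0,0.07],"spin":0},{"offset":[0,0,0.09],"spin":0},{"offset":[0,0,0.11],"spin":0},{"offset":[0,0,0.12],"spin":0},{"offset":[0,0,0.12],"spin":0}]'
python3 - <<'E'
from h import *
st=manip.read_state();w=manip.camera("wrist");E=ext(w,st);save(w,"w4.png");t=np.array(st["eef_pos"]);print(t,st["finger_gap"],topix(w,E,t-[0,0,83]),topix(w,E,t))
E
```

```text
clock: 5.92
eef_pos: [461.8, -214.3, 213.4]
eef_rot: [3.136, 0.003, 1.757]
wrist_force: [0.7, -0.9, -1.2]
finger_gap: 19.5
[ 461.78355407 -214.27138972  213.43440393] 19.535550875439533 [317.55366193 246.74907447] [317.57966396 292.29870358]
```

View pics/w4.png

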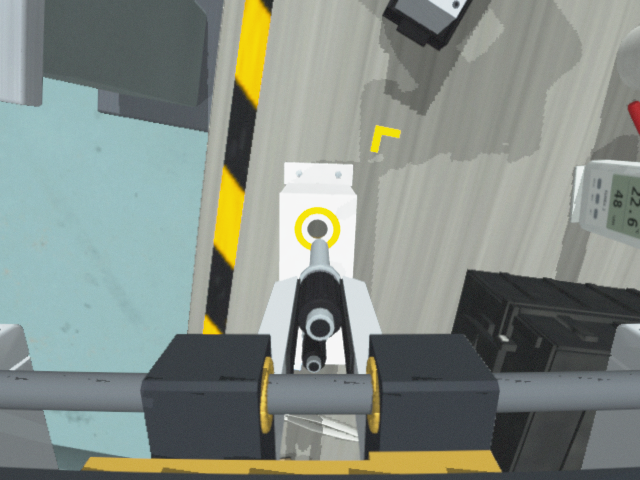

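The probe is held upright, with the end of its thin-looking stem near (319,243). The middle and end probes are still in the rack. Next I'll go over ring 1.

```bash
python3 -m crank '[{"offset":[0.006,0.02,0],"spin":0},{"offset":[0.018,0.06,0],"spin":0},{"offset":[0.029,0.098,0],"spin":0},{"offset":[0.04,0.136,0],"spin":0},{"offset":[0.051,0.174,0],"spin":0},{"offset":[0.062,0.212,0],"spin":0},{"offset":[0.073,0.25,0],"spin":0},{"offset":[0.083,0.28,0],"spin":0}]'
python3 -m crank '[{"offset":[0.006,0.02,0],"spin":0},{"offset":[0.012,0.042,0],"spin":0},{"offset":[0.018,0.06,-0.01],"spin":0},{"offset":[0.018,0.06,-0.02],"spin":0},{"offset":[0.018,0.06,-0.03],"spin":0},{"offset":[0.018,0.06,-0.04],"spin":0},{"offset":[0.018,0.06,-0.04],"spin":0},{"offset":[0.018,0.06,-0.04],"spin":0}]'
python3 - <<'E'
from h import *
st=manip.read_state();w=manip.camera("wrist");E=ext(w,st);t=np.array(st["eef_pos"]);print(t,st["eef_rot"],st["finger_gap"])
for X in (t-[0,0,83],[563.4,125.5,62]): print(topix(w,E,X))
np.savez("w5.npz",px=w["pixels"],E=E);save(w,"w5.png",(250,160,390,280),5)
E
```

```text
clock: 6.63
eef_pos: [543.9, 68.7, 210.0]
eef_rot: [3.14, 0.001, 1.758]
wrist_force: [0.5, -0.9, -2.1]
finger_gap: 19.8
clock: 7.3
eef_pos: [561.6, 127.8, 169.3]
eef_rot: [3.141, 0.001, 1.757]
wrist_force: [-0.7, -0.7, -1.7]
finger_gap: 19.4
[561.64227083 127.83533955 169.32821644] [3.14136282e+00 1.12687739e-03 1.75668867e+00] 19.397410986494943
[318.17623046 246.96410245]
[319.93928201 241.54866618]
```

View pics/w5.png

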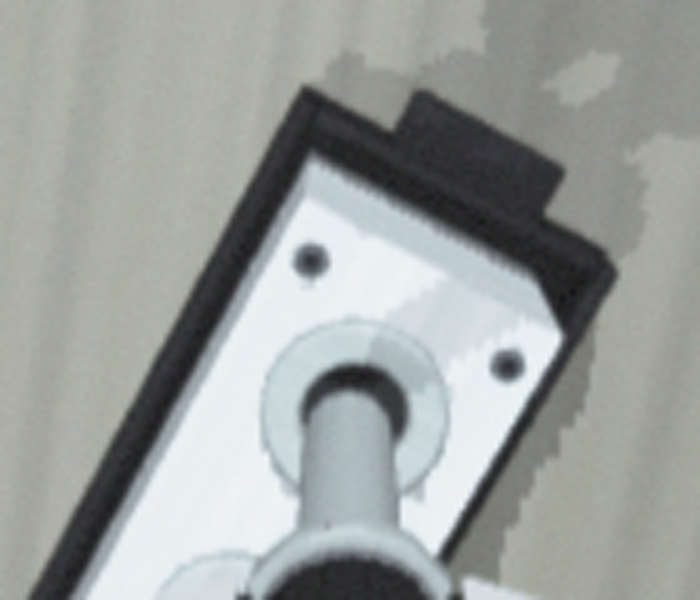

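The stem's end centre is at about (320.0,245.4), and ring 1's centre is at about (320.9,241.8). Both are in the same image, so I'll work out the difference between them.

```bash
python3 - <<'E'
from h import *
w=manip.camera("wrist");d=np.load("w5.npz");E=d["E"];px=d["px"];g=cv2.cvtColor(px,cv2.COLOR_RGB2GRAY)
for v in range(236,262,3): print(v,np.round(g[v,304:338:1]).tolist())
for rv in (241.0,241.8,242.6): print(np.round(toplane(w,E,(320.9,rv),64)[:2]-toplane(w,E,(320.0,245.4),86.3)[:2],1))
print(toplane(w,E,(320.9,241.8),64))
E
```

```text
236 [208, 211, 214, 213, 212, 211, 211, 194, 144, 85, 61, 53, 51, 47, 37, 45, 40, 37, 42, 42, 41, 47, 54, 57, 79, 121, 165, 179, 178, 182, 182, 192, 194, 191]
239 [212, 212, 213, 214, 215, 204, 162, 83, 60, 63, 93, 125, 142, 153, 171, 181, 179, 165, 156, 135, 108, 75, 62, 59, 58, 59, 80, 151, 201, 210, 210, 209, 211, 206]
242 [212, 211, 213, 213, 211, 176, 113, 80, 121, 151, 164, 171, 172, 177, 181, 184, 184, 181, 180, 180, 175, 164, 132, 88, 63, 61, 71, 119, 189, 213, 214, 214, 213, 212]
245 [211, 209, 210, 211, 210, 193, 154, 131, 148, 156, 166, 171, 178, 180, 181, 182, 185, 179, 179, 177, 176, 169, 162, 147, 83, 60, 85, 153, 194, 209, 212, 210, 214, 214]
248 [210, 215, 214, 213, 213, 211, 176, 146, 154, 160, 169, 174, 178, 178, 184, 185, 186, 183, 179, 180, 176, 168, 162, 151, 122, 140, 183, 204, 211, 213, 211, 212, 211, 204]
251 [188, 202, 213, 212, 213, 209, 154, 147, 150, 161, 172, 176, 175, 180, 182, 183, 183, 184, 182, 181, 176, 170, 162, 153, 146, 209, 213, 214, 215, 215, 214, 212, 200, 175]
254 [221, 185, 169, 198, 212, 208, 152, 152, 158, 162, 171, 173, 179, 181, 184, 184, 184, 183, 183, 181, 176, 172, 164, 156, 151, 185, 209, 211, 211, 206, 186, 176, 227, 236]
257 [240, 238, 210, 196, 183, 158, 137, 153, 159, 165, 171, 176, 179, 180, 182, 185, 187, 185, 185, 181, 177, 174, 167, 155, 149, 164, 189, 171, 161, 173, 192, 235, 237, 238]
260 [241, 242, 241, 238, 236, 218, 154, 154, 161, 169, 173, 173, 179, 181, 182, 185, 185, 184, 182, 180, 179, 175, 169, 160, 150, 150, 228, 233, 233, 219, 219, 236, 239, 239]
[ 1.2 -2.6]
[ 1.4 -3.2]
[ 1.5 -3.9]
[564.06890134 125.97845822  64.        ]
```

```bash
python3 - <<'E'
from h import *
w=manip.camera("wrist");d=np.load("w5.npz");E=d["E"];g=cv2.cvtColor(d["px"],cv2.COLOR_RGB2GRAY)
print(g[218:248,320].tolist())
for rv in (241.5,242.4,243.3): print(np.round(toplane(w,E,(320.5,rv),64)[:2]-toplane(w,E,(319.1,246.5),86.3)[:2],1))
E
```

```text
[239, 240, 240, 239, 234, 213, 203, 219, 215, 210, 210, 209, 208, 197, 145, 61, 36, 40, 40, 72, 134, 179, 187, 185, 184, 182, 185, 185, 184, 185]
[ 1.5 -2.1]
[ 1.6 -2.8]
[ 1.8 -3.6]
```

```bash
python3 -m crank '[{"offset":[0.0015,-0.0025,0],"spin":0},{"offset":[0.0015,-0.0025,-0.005],"spin":0},{"offset":[0.0015,-0.0025,-0.01],"spin":0},{"offset":[0.0015,-0.0025,-0.014],"spin":0},{"offset":[0.0015,-0.0025,-0.018],"spin":0},{"offset":[0.0015,-0.0025,-0.018],"spin":0},{"offset":[0.0015,-0.0025,-0.018],"spin":0},{"offset":[0.0015,-0.0025,-0.018],"spin":0}]'
python3 -m crank '[{"offset":[0,0,-0.001],"spin":0},{"offset":[0,0,-0.002],"spin":0},{"offset":[0,0,-0.003],"spin":0},{"offset":[0,0,-0.004],"spin":0},{"offset":[0,0,-0.005],"spin":0},{"offset":[0,0,-0.006],"spin":0},{"offset":[0,0,-0.007],"spin":0},{"offset":[0,0,-0.007],"spin":0}]'
```

```text
clock: 8.12
eef_pos: [563.8, 125.8, 152.8]
eef_rot: [3.139, 0.001, 1.757]
wrist_force: [-0.1, -0.1, -1.4]
finger_gap: 19.9
clock: 8.78
eef_pos: [563.7, 125.8, 145.5]
eef_rot: [3.139, 0.001, 1.757]
wrist_force: [-0.6, -0.3, -1.2]
finger_gap: 19.6
```

```bash
python3 -m crank '[{"offset":[0,0,-0.001],"spin":0},{"offset":[0,0,-0.002],"spin":0},{"offset":[0,0,-0.003],"spin":0},{"offset":[0,0,-0.004],"spin":0},{"offset":[0,0,-0.005],"spin":0},{"offset":[0,0,-0.006],"spin":0},{"offset":[0,0,-0.007],"spin":0},{"offset":[0,0,-0.007],"spin":0}]'
```

```text
clock: 9.45
eef_pos: [563.6, 125.8, 138.3]
eef_rot: [3.139, 0.001, 1.757]
wrist_force: [-0.1, 0.9, -1.2]
finger_gap: 19.8
```

```bash
python3 -m crank '[{"offset":[0,0,-0.001],"spin":0},{"offset":[0,0,-0.002],"spin":0},{"offset":[0,0,-0.003],"spin":0},{"offset":[0,0,-0.004],"spin":0},{"offset":[0,0,-0.005],"spin":0},{"offset":[0,0,-0.006],"spin":0},{"offset":[0,0,-0.007],"spin":0},{"offset":[0,0,-0.007],"spin":0}]'
python3 -c "
from h import *
w=manip.camera('wrist');save(w,'w6.png',(250,160,390,280),5)"
```

```text
clock: 10.12
eef_pos: [563.5, 125.8, 131.0]
eef_rot: [3.14, 0.001, 1.757]
wrist_force: [0.1, -0.2, -1.3]
finger_gap: 19.6
```

View pics/w6.png

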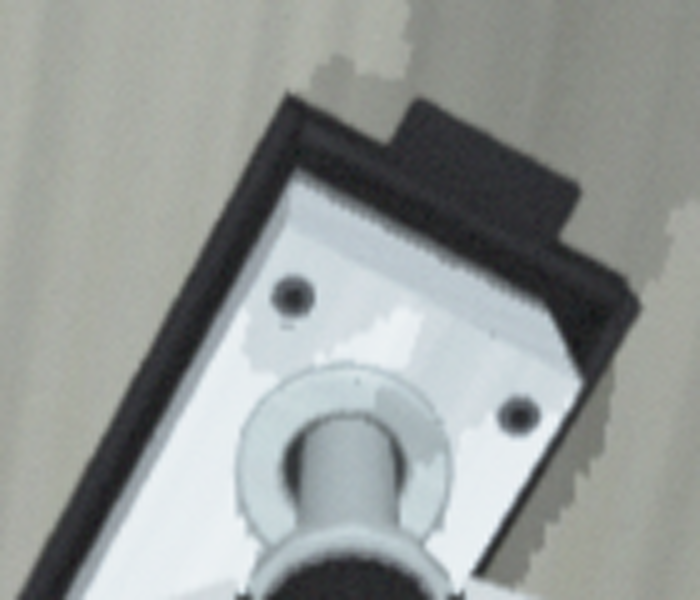

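The stem is in ring 1 and nearly centred, with no contact force and its end about 16 mm below the mouth. Next is ring 2.

```bash
python3 -m crank '[{"offset":[0,0,0.01],"spin":0},{"offset":[0,0,0.02],"spin":0},{"offset":[0,0,0.028],"spin":0},{"offset":[-0.004,-0.012,0.028],"spin":0},{"offset":[-0.008,-0.026,0.028],"spin":0},{"offset":[-0.013,-0.0402,0.028],"spin":0},{"offset":[-0.013,-0.0402,0.028],"spin":0},{"offset":[-0.013,-0.0402,0.028],"spin":0}]'
python3 - <<'E'
from h import *
st=manip.read_state();w=manip.camera("wrist");E=ext(w,st);t=np.array(st["eef_pos"]);print(t,st["eef_rot"],topix(w,E,t-[0,0,83]),topix(w,E,[550.6,85.5,64]))
np.savez("w7.npz",px=w["pixels"],E=E);save(w,"w7.png",(270,195,370,285),7)
E
```

```text
clock: 10.83
eef_pos: [550.2, 84.3, 159.1]
eef_rot: [3.14, 0.001, 1.755]
wrist_force: [0.2, 0.1, -1.4]
finger_gap: 19.6
[550.20720379  84.25428037 159.11223035] [3.13988510e+00 1.10740046e-03 1.75523040e+00] [318.00511926 246.96911603] [318.86765091 241.00591488]
```

View pics/w7.png

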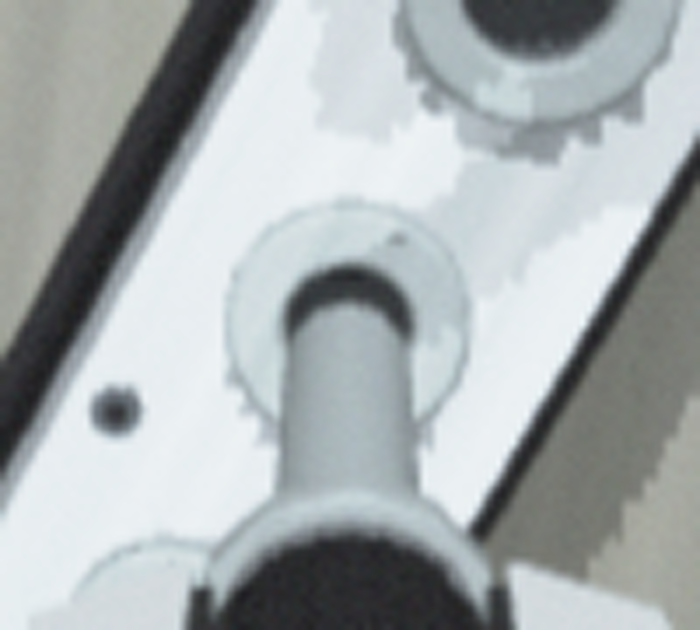

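```bash
python3 - <<'E'
from h import *
w=manip.camera("wrist")
def edge(a,o): # half-level crossings
    a=a.astype(float);h=(a.max()+a.min())/2;i=np.nonzero(np.diff(a>h))[0];return [round(o+k+(h-a[k])/(a[k+1]-a[k]),1) for k in i]
for f in ("w5","w7"):
    d=np.load(f+".npz");g=cv2.cvtColor(d["px"],cv2.COLOR_RGB2GRAY);print(f,[edge(g[226:245,c],226) for c in (318,319,320,321)],[ (r,edge(g[r,300:340],300)) for r in (238,240,242)])
d=np.load("w7.npz");E=d["E"]
for zt in (74,76,78):print(np.round(toplane(w,E,(319.8,241.7),64)[:2]-toplane(w,E,(319.4,246.6),zt)[:2],2))
E
```

```text
w5 [[np.float64(232.5), np.float64(238.0)], [np.float64(232.3), np.float64(237.8)], [np.float64(232.2), np.float64(237.9)], [np.float64(232.2), np.float64(238.2)]] [(238, [np.float64(310.5), np.float64(330.8)]), (240, [np.float64(309.8), np.float64(314.5), np.float64(324.2), np.float64(331.2)]), (242, [np.float64(309.4), np.float64(312.9), np.float64(325.5), np.float64(331.4)])]
w7 [[np.float64(232.4), np.float64(238.1)], [np.float64(232.2), np.float64(238.0)], [np.float64(232.3), np.float64(237.9)], [np.float64(232.2), np.float64(238.4)]] [(238, [np.float64(310.3), np.float64(328.3)]), (240, [np.float64(309.8), np.float64(314.7), np.float64(324.0), np.float64(328.8)]), (242, [np.float64(309.6), np.float64(314.4), np.float64(324.9), np.float64(329.0)])]
[0.13 0.98]
[0.24 0.42]
[ 0.35 -0.15]
```

```bash
python3 -m crank '[{"offset":[0.0002,0.0007,-0.002],"spin":0},{"offset":[0.0002,0.0007,-0.004],"spin":0},{"offset":[0.0002,0.0007,-0.006],"spin":0},{"offset":[0.0002,0.0007,-0.008],"spin":0},{"offset":[0.0002,0.0007,-0.009],"spin":0},{"offset":[0.0002,0.0007,-0.009],"spin":0},{"offset":[0.0002,0.0007,-0.009],"spin":0},{"offset":[0.0002,0.0007,-0.009],"spin":0}]'
python3 -m crank '[{"offset":[0,0,-0.001],"spin":0},{"offset":[0,0,-0.0015],"spin":0},{"offset":[0,0,-0.002],"spin":0},{"offset":[0,0,-0.0025],"spin":0},{"offset":[0,0,-0.003],"spin":0},{"offset":[0,0,-0.0035],"spin":0},{"offset":[0,0,-0.004],"spin":0},{"offset":[0,0,-0.004],"spin":0}]'
```

```text
clock: 11.6
eef_pos: [550.8, 86.1, 150.2]
eef_rot: [3.14, 0.001, 1.757]
wrist_force: [0.8, -0.5, -2.0]
finger_gap: 19.6
clock: 12.27
eef_pos: [551.0, 86.1, 146.5]
eef_rot: [3.139, 0.001, 1.757]
wrist_force: [-0.6, 0.6, 3.1]
finger_gap: 19.8
```

It met light contact of about 4 N. The measured position had drifted +1.1 mm in y and +0.6 mm in x from the target. I'll lift, correct and feel again.

```bash
python3 -m crank '[{"offset":[0,0,0.002],"spin":0},{"offset":[0,0,0.003],"spin":0},{"offset":[-0.0006,-0.0011,0.003],"spin":0},{"offset":[-0.0006,-0.0011,0.003],"spin":0},{"offset":[-0.0006,-0.0011,0.003],"spin":0},{"offset":[-0.0006,-0.0011,0.002],"spin":0},{"offset":[-0.0006,-0.0011,0.001],"spin":0},{"offset":[-0.0006,-0.0011,0.001],"spin":0}]'
python3 -m crank '[{"offset":[0,0,-0.001],"spin":0},{"offset":[0,0,-0.0015],"spin":0},{"offset":[0,0,-0.002],"spin":0},{"offset":[0,0,-0.0025],"spin":0},{"offset":[0,0,-0.003],"spin":0},{"offset":[0,0,-0.0035],"spin":0},{"offset":[0,0,-0.004],"spin":0},{"offset":[0,0,-0.004],"spin":0}]'
```

```text
clock: 12.93
eef_pos: [550.2, 85.0, 147.2]
eef_rot: [3.139, 0.001, 1.757]
wrist_force: [0.8, -0.5, -1.3]
finger_gap: 20.0
clock: 13.6
eef_pos: [550.2, 85.0, 143.1]
eef_rot: [3.14, 0.001, 1.757]
wrist_force: [0.5, 1.0, -1.5]
finger_gap: 19.5
```

```bash
python3 -m crank '[{"offset":[0,0,-0.001],"spin":0},{"offset":[0,0,-0.002],"spin":0},{"offset":[0,0,-0.003],"spin":0},{"offset":[0,0,-0.004],"spin":0},{"offset":[0,0,-0.005],"spin":0},{"offset":[0,0,-0.006],"spin":0},{"offset":[0,0,-0.006],"spin":0},{"offset":[0,0,-0.006],"spin":0}]'
python3 -m crank '[{"offset":[0,0,-0.001],"spin":0},{"offset":[0,0,-0.002],"spin":0},{"offset":[0,0,-0.003],"spin":0},{"offset":[0,0,-0.004],"spin":0},{"offset":[0,0,-0.005],"spin":0},{"offset":[0,0,-0.006],"spin":0},{"offset":[0,0,-0.006],"spin":0},{"offset":[0,0,-0.006],"spin":0}]'
```

```text
clock: 14.27
eef_pos: [550.1, 84.9, 137.0]
eef_rot: [3.14, 0.001, 1.757]
wrist_force: [0.8, -1.0, -1.5]
finger_gap: 19.5
clock: 14.93
eef_pos: [550.1, 84.9, 130.9]
eef_rot: [3.14, 0.001, 1.757]
wrist_force: [0.4, 0.1, -1.0]
finger_gap: 20.0
```

The probe passed ring 2 freely, with its end about 16 mm below the mouth. Next is ring 3 at TCP (537.3, 44.9).

```bash
python3 -m crank '[{"offset":[0,0,0.01],"spin":0},{"offset":[0,0,0.02],"spin":0},{"offset":[0,0,0.024],"spin":0},{"offset":[-0.004,-0.013,0.024],"spin":0},{"offset":[-0.008,-0.026,0.024],"spin":0},{"offset":[-0.0128,-0.04,0.024],"spin":0},{"offset":[-0.0128,-0.04,0.024],"spin":0},{"offset":[-0.0128,-0.04,0.024],"spin":0}]'
```

```text
clock: 15.6
eef_pos: [537.0, 43.9, 154.9]
eef_rot: [3.14, 0.001, 1.755]
wrist_force: [-0.1, -0.2, -2.0]
finger_gap: 19.7
```

```bash
python3 -m crank '[{"offset":[0,0,0],"spin":0},{"offset":[0,0,-0.001],"spin":0},{"offset":[0,0,-0.002],"spin":0},{"offset":[0,0,-0.003],"spin":0},{"offset":[0,0,-0.004],"spin":0},{"offset":[0,0,-0.005],"spin":0},{"offset":[0,0,-0.005],"spin":0},{"offset":[0,0,-0.005],"spin":0}]'
```

```text
clock: 16.27
eef_pos: [537.0, 43.9, 149.9]
eef_rot: [3.14, 0.001, 1.755]
wrist_force: [0.9, -0.5, -1.2]
finger_gap: 19.6
```

```bash
python3 -m crank '[{"offset":[0.0003,0.001,0],"spin":0},{"offset":[0.0003,0.001,0],"spin":0},{"offset":[0.0003,0.001,0],"spin":0},{"offset":[0.0003,0.001,-0.001],"spin":0},{"offset":[0.0003,0.001,-0.002],"spin":0},{"offset":[0.0003,0.001,-0.002],"spin":0},{"offset":[0.0003,0.001,-0.002],"spin":0},{"offset":[0.0003,0.001,-0.002],"spin":0}]'
```

```text
clock: 16.93
eef_pos: [537.3, 44.9, 147.8]
eef_rot: [3.14, 0.001, 1.755]
wrist_force: [0.4, 0.4, -1.5]
finger_gap: 19.7
```

```bash
python3 -m crank '[{"offset":[0,0,-0.0005],"spin":0},{"offset":[0,0,-0.001],"spin":0},{"offset":[0,0,-0.0013],"spin":0},{"offset":[0,0,-0.0016],"spin":0},{"offset":[0,0,-0.0018],"spin":0},{"offset":[0,0,-0.002],"spin":0},{"offset":[0,0,-0.002],"spin":0},{"offset":[0,0,-0.002],"spin":0}]'
```

```text
clock: 17.6
eef_pos: [537.6, 44.9, 146.6]
eef_rot: [3.139, 0.001, 1.755]
wrist_force: [-2.2, -0.2, 6.8]
finger_gap: 19.8
```

Ring 3 stops the probe at the ring top under about 8 N. The image gives a stem about 18.5 px wide, or 12.8 mm, and ring 2 stopped it when it landed only about 1.3 mm off. So this is the 12.8 mm probe, and I'll take it back to ring 2.

```bash
python3 -m crank '[{"offset":[0,0,0.003],"spin":0},{"offset":[0,0,0.007],"spin":0},{"offset":[0.004,0.013,0.007],"spin":0},{"offset":[0.008,0.026,0.007],"spin":0},{"offset":[0.0125,0.04,0.007],"spin":0},{"offset":[0.0125,0.04,0.007],"spin":0},{"offset":[0.0125,0.04,0.006],"spin":0},{"offset":[0.0125,0.04,0.005],"spin":0}]'
python3 -m crank '[{"offset":[0,0,0],"spin":0},{"offset":[0,0,0],"spin":0},{"offset":[0,0,0],"spin":0},{"offset":[0,0,0],"spin":0},{"offset":[0,0,-0.001],"spin":0},{"offset":[0,0,-0.002],"spin":0},{"offset":[0,0,-0.002],"spin":0},{"offset":[0,0,-0.002],"spin":0}]'
```

```text
clock: 18.27
eef_pos: [550.0, 85.2, 151.2]
eef_rot: [3.14, 0.001, 1.756]
wrist_force: [-0.5, 0.5, -1.8]
finger_gap: 19.4
clock: 18.93
eef_pos: [549.9, 85.2, 149.1]
eef_rot: [3.14, 0.001, 1.756]
wrist_force: [-0.4, -0.0, -2.1]
finger_gap: 19.7
```

```bash
python3 -m crank '[{"offset":[0.0002,-0.0002,-0.001],"spin":0},{"offset":[0.0002,-0.0002,-0.0015],"spin":0},{"offset":[0.0002,-0.0002,-0.002],"spin":0},{"offset":[0.0002,-0.0002,-0.0025],"spin":0},{"offset":[0.0002,-0.0002,-0.003],"spin":0},{"offset":[0.0002,-0.0002,-0.0035],"spin":0},{"offset":[0.0002,-0.0002,-0.004],"spin":0},{"offset":[0.0002,-0.0002,-0.0045],"spin":0}]'
```

```text
clock: 19.6
eef_pos: [550.2, 85.0, 144.6]
eef_rot: [3.14, 0.001, 1.756]
wrist_force: [0.1, 0.3, -1.0]
finger_gap: 19.3
```

```bash
python3 -m crank '[{"offset":[0,0,-0.001],"spin":0},{"offset":[0,0,-0.003],"spin":0},{"offset":[0,0,-0.005],"spin":0},{"offset":[0,0,-0.007],"spin":0},{"offset":[0,0,-0.009],"spin":0},{"offset":[0,0,-0.011],"spin":0},{"offset":[0,0,-0.012],"spin":0},{"offset":[0,0,-0.012],"spin":0}]'
python3 -m crank '[{"offset":[0,0,-0.002],"spin":0},{"offset":[0,0,-0.004],"spin":0},{"offset":[0,0,-0.006],"spin":0},{"offset":[0,0,-0.008],"spin":0},{"offset":[0,0,-0.010],"spin":0},{"offset":[0,0,-0.012],"spin":0},{"offset":[0,0,-0.014],"spin":0},{"offset":[0,0,-0.014],"spin":0}]'
```

```text
clock: 20.27
eef_pos: [550.0, 85.0, 132.3]
eef_rot: [3.14, 0.001, 1.756]
wrist_force: [0.5, -0.3, -2.7]
finger_gap: 19.6
clock: 20.93
eef_pos: [549.9, 85.0, 117.8]
eef_rot: [3.141, 0.001, 1.756]
wrist_force: [1.0, -0.9, -1.0]
finger_gap: 19.9
```

```bash
python3 -m crank '[{"offset":[0,0,-0.002],"spin":0},{"offset":[0,0,-0.004],"spin":0},{"offset":[0,0,-0.006],"spin":0},{"offset":[0,0,-0.008],"spin":0},{"offset":[0,0,-0.010],"spin":0},{"offset":[0,0,-0.012],"spin":0},{"offset":[0,0,-0.014],"spin":0},{"offset":[0,0,-0.014],"spin":0}]'
python3 -m crank '[{"offset":[0,0,-0.001],"spin":0},{"offset":[0,0,-0.0015],"spin":0},{"offset":[0,0,-0.002],"spin":0},{"offset":[0,0,-0.0025],"spin":0},{"offset":[0,0,-0.003],"spin":0},{"offset":[0,0,-0.0035],"spin":0},{"offset":[0,0,-0.004],"spin":0},{"offset":[0,0,-0.004],"spin":0}]'
```

```text
clock: 21.6
eef_pos: [549.8, 84.9, 103.4]
eef_rot: [3.141, 0.001, 1.756]
wrist_force: [0.3, -0.7, -2.0]
finger_gap: 19.3
clock: 22.27
eef_pos: [549.8, 84.9, 99.3]
eef_rot: [3.141, 0.001, 1.756]
wrist_force: [0.5, -0.9, -2.0]
finger_gap: 19.5
```

```bash
python3 -m crank '[{"offset":[0,0,-0.0005],"spin":0},{"offset":[0,0,-0.001],"spin":0},{"offset":[0,0,-0.0015],"spin":0},{"offset":[0,0,-0.002],"spin":0},{"offset":[0,0,-0.0025],"spin":0},{"offset":[0,0,-0.003],"spin":0},{"offset":[0,0,-0.003],"spin":0},{"offset":[0,0,-0.003],"spin":0}]'
```

```text
clock: 22.93
eef_pos: [549.8, 84.9, 96.3]
eef_rot: [3.141, 0.001, 1.756]
wrist_force: [-0.0, -1.7, -0.1]
finger_gap: 19.9
```

```bash
python3 -m crank '[{"offset":[0,0,-0.0003],"spin":0},{"offset":[0,0,-0.0006],"spin":0},{"offset":[0,0,-0.0009],"spin":0},{"offset":[0,0,-0.0012],"spin":0},{"offset":[0,0,-0.0015],"spin":0},{"offset":[0,0,-0.0015],"spin":0},{"offset":[0,0,-0.0015],"spin":0},{"offset":[0,0,-0.0015],"spin":0}]'
```

```text
clock: 23.6
eef_pos: [550.3, 85.0, 96.0]
eef_rot: [3.139, 0.001, 1.756]
wrist_force: [-2.9, -0.5, 11.8]
finger_gap: 19.5
```

The probe is on the floor of the well: the TCP stopped at 96.0 under about 13 N. I'll release it and lift clear.

```bash
python3 -m crank '[{"offset":[0,0,0],"spin":0},{"offset":[0,0,0],"spin":0},{"offset":[0,0,0],"spin":0},{"offset":[0,0,0],"spin":0},{"offset":[0,0,0],"spin":0},{"offset":[0,0,0],"spin":0},{"offset":[0,0,0],"spin":0},{"offset":[0,0,0],"spin":0}]' 0.5 10
python3 -m crank '[{"offset":[0,0,0.005],"spin":0},{"offset":[0,0,0.02],"spin":0},{"offset":[0,0,0.04],"spin":0},{"offset":[0,0,0.06],"spin":0},{"offset":[0,0,0.08],"spin":0},{"offset":[0,0,0.1],"spin":0},{"offset":[0,0,0.12],"spin":0},{"offset":[0,0,0.12],"spin":0}]'
python3 - <<'E'
from h import *
st=manip.read_state();w=manip.camera("wrist");E=ext(w,st);save(w,"w8.png");print(st["eef_pos"],st["finger_gap"])
# expected socket top z = 14+122, tip row check via flange
print(topix(w,E,[550.2,85,136]),topix(w,E,[550.2,85,160]),topix(w,E,[550.2,85,64]))
E
```

```text
clock: 24.27
eef_pos: [550.3, 85.0, 96.0]
eef_rot: [3.14, 0.001, 1.756]
wrist_force: [0.2, 0.1, -0.3]
finger_gap: 46.9
clock: 24.93
eef_pos: [551.5, 85.1, 220.4]
eef_rot: [3.133, 0.002, 1.756]
wrist_force: [0.1, -0.7, 0.0]
finger_gap: 46.9
[551.48060016  85.09118224 220.37726742] 46.945233270588005
[315.49881113 246.16008876] [315.40565789 256.18768856] [315.70372272 224.18751511]
```

View pics/w8.png

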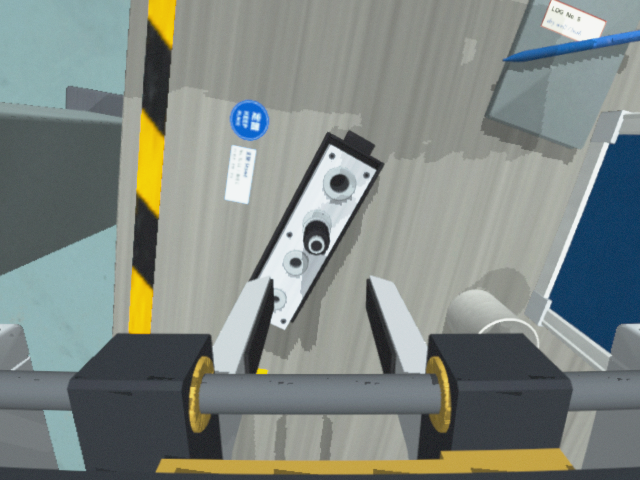

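The probe stands upright in the second well. Its socket top is at about (316.5,244.5), against (315.5,246.2) predicted for home. The gripper is clear of everything, so I'm handing in.

```bash
python3 -c "
from h import *
p=manip.camera('top')
print([(np.round(d['location']),round(d['conf'],2)) for d in manip.search_frame(p,'probe_p')][:5])
print(manip.read_state()['wrist_force']);print(manip.sign_off())"
```

```text
[(array([542.,  80., 125.]), 0.7), (array([ 474., -306.,  124.]), 0.57), (array([ 466., -258.,  124.]), 0.53)]
[ 0.02827355  0.16761813 -0.00435343]
the job is handed in; nothing more can be done
None
```

The yellow-place probe is fully home and released in the second well (14 mm bore), and I handed the job in at about 25 s. `sign_off` gives no verdict, so success isn't confirmed.

**Dips:**
- **Ring 1:** It went about 16 mm into the widest ring without touching.
- **Ring 2:** The first try landed about 1.3 mm off centre and stopped at about 4 N. After I re-centred it, it went in about 16 mm freely.
- **Ring 3:** It stopped at the ring top under about 8 N. The stem measured about 12.8 mm in the image, so I did not search further there.
- **Home:** Back in ring 2, I lowered it to the floor, where the force reached about 13 N, and let go.

**Last checks:**
- **Placing:** The gripper is clear and the wrist force is about zero. In the wrist picture the probe stands upright in the second well, its socket top within 2 px of the position expected for home.
- **Rack:** The networks found the other two probes still in the rack's middle and end places.
- **Disagreements:** The top camera placed this probe at about (542, 80). The arm's own position put it at (550, 85), and the wrist picture agrees with that. The top camera also read a few mm low in x earlier. The wrist camera was about 1 mm off across the jaws, which I corrected by measuring the probe tip and the ring in the same picture.

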